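Line up the condiments by height

TASK

Line up the low tin, the salt shaker, the sugar shaker and the pepper mill on the cork coasters in order of height, one in the middle of each coaster, rising towards the oil bottle: the tallest on the coaster next to the bottle, the shortest at the mug's end. Keep them upright, and leave the oil bottle and the mug where they stand.

Things in the scene. Friction and masses are not known exactly. Their poses are not given: they have to be found in the camera images.
- tin_low_mid (a point): small low round metal tin with a flat lid, 54 mm across, 55 mm high (straight sides): the shortest of the four. This point: its axis, half-way up, 27.5 mm above its underside; z up its axis
- salt_mid (a point): glass salt shaker with white salt and a narrower grey cap, 44 mm across up to about 70 mm, cap 34 mm across, 90 mm high: the second shortest. This point: its axis, half-way up, 45 mm above its underside; z up its axis
- shaker_mid (a point): plain steel sugar shaker, a straight cylinder 56 mm across with a slightly domed top with small holes, 130 mm high (straight sides up to 116 mm): the second tallest. This point: its axis, half-way up, 65 mm above its underside; z up its axis
- pepper_mid (a point): turned wooden pepper mill, 58 mm across at the foot, with a ball-shaped head (49 mm across, widest about 141 mm above its underside) and a small knob 12 mm across on top, 170 mm high: the tallest. This point: its axis, half-way up, 85 mm above its underside; z up its axis
- coaster_1: round cork coaster, 72 mm across, 4 mm thick, number 1 of a straight row of four (1 is the robot's leftmost, 4 the rightmost; 90 mm from centre to centre), fixed on a wooden board (95 x 390 mm, its top 13 mm above the worktop). Origin: centre of its underside, so its top is 4 mm higher; its y axis runs along the row, from coaster 4 towards coaster 1, x across the board
- coaster_2: round cork coaster, 72 mm across, 4 mm thick, number 2 of a straight row of four (1 is the robot's leftmost, 4 the rightmost; 90 mm from centre to centre), fixed on a wooden board (95 x 390 mm, its top 13 mm above the worktop). Origin: centre of its underside, so its top is 4 mm higher; its y axis runs along the row, from coaster 4 towards coaster 1, x across the board
- coaster_3: round cork coaster, 72 mm across, 4 mm thick, number 3 of a straight row of four (1 is the robot's leftmost, 4 the rightmost; 90 mm from centre to centre), fixed on a wooden board (95 x 390 mm, its top 13 mm above the worktop). Origin: centre of its underside, so its top is 4 mm higher; its y axis runs along the row, from coaster 4 towards coaster 1, x across the board
- coaster_4: round cork coaster, 72 mm across, 4 mm thick, number 4 of a straight row of four (1 is the robot's leftmost, 4 the rightmost; 90 mm from centre to centre), fixed on a wooden board (95 x 390 mm, its top 13 mm above the worktop). Origin: centre of its underside, so its top is 4 mm higher; its y axis runs along the row, from coaster 4 towards coaster 1, x across the board
- oil_mid (a point): tall olive oil bottle, 60 mm across, 274 mm high, loose, standing on the worktop about 120 mm beyond one end coaster of the row (either end); not to be moved. This point: its axis, half-way up, 137 mm above its underside; z up
- mug_mid (a point): plain white mug, 90 mm across, 121 mm over the handle, 95 mm high, loose, standing on the worktop about 120 mm beyond the other end of the row; not to be moved. This point: its middle, half-way up, 47.5 mm above its underside; z up
Not all that is in view belongs to the job. What is shaped like the part that bears salt_mid but green is not meant.

How it is judged:
By the outcome, as a careful person would: the job done as asked, in the order asked, and still so for the second after the job is handed in, with the robot touching nothing.
It also fails if it takes over 96 s, if anything falls off the work surface, if the arm or the gripper's body presses on something with over 40 N, if the wrist force passes 120 N, or if a joint passes its speed limit or range.

ROBOT

A 6-joint arm with a two-finger parallel gripper is mounted at the origin on a cart in front of the work surface, level with it; the furniture and walls round the work are solid. World frame = base frame: x ahead of the robot, y to its left, z up, the work surface at z = 0. Lengths are in m, angles in rad, forces in N, time in s.
With the tool pointing down it reaches from about 0.425 to 0.925 m from the base axis. Payload 12.5 kg.
Tool frame: the origin (TCP) lies on the centre line of the jaws, within the pads' length; the fingertips stand 19 mm ahead of it and the grasp point (between the pads) is the TCP; z points along the fingers, y is the line along which they close (so a half turn about z gives the same grasp; the last joint's range is limited). The gripper opens to 85 mm and grips with 20 to 120 N. Pads are 22 mm wide; open, the fingers measure 114 mm over their backs; the gripper's body (76 mm by 85 mm) begins 54 mm behind the grasp point. The pads swing forward as they close: fully open they stand 13 mm farther back than shut.
Start: joints at [1.063, 0.491, 1.559, -0, 1.092, -0.106], TCP at [0.244, 0.575, 0.25] pointing down, gripper open.
Joint ranges: [-3.1, 3.1], [-0.84, 2.19], [0.05, 2.79], [-1.13, 4.28], [0.06, 2.93], [-2.69, 2.69]. Speed limits (rad/s): [2.22, 2.22, 2.79, 3.14, 3.14, 3.14].

INTERFACE

Orientations are given as a unit quaternion [w, x, y, z].
In Python, from bench import arm, snapshot, camera_params gives the robot as it stands. The module is installed in compiled form; this text tells all that it offers.
- The arm moves only by the tool play_rows, never from a script. Its argument "steps" is a list that holds one entry, the list of rows, each a list of 5 numbers: the finger opening in mm, from 0 to 85.4, then the shift along the tool's x, y, z in mm, then the turn about the tool's z in rad. In form: [[[gripper, x, y, z, twist], ...]]. A call has 1 to 10 rows; each row is the pose to reach, as a shift and turn from the pose commanded when the call began, along the tool's axes at that moment; what a row does not reach only later rows make up. A row lasts 1/8 s, in which the tool goes at most 62.5 mm and 10.7 degrees, less where a joint would pass 70% of its speed; a pose out of reach is approached as far as the arm can. A call with a gripper value outside its range is refused whole. The fingers move at their own pace and stop on an object; the grip force is fixed at half the most. Time passes only in rows, so rows that repeat a pose let the fingers close. It gives the time, the measured TCP pose, the force, the opening and the grip force at its end, in the units of the state.
- arm.read_state(): the state, without advancing time (a new reading comes with each control period).
- snapshot(name): name is "side" or "top" or "wrist"; returns the picture (400x640x3 uint8, red, green, blue); there is no depth.
- camera_params(name): a dict with "intrinsics" (3x3 intrinsics, pixels), "world_to_cam" (4x4, takes a point from world to camera coordinates); the wrist camera has in their place "T_tool_cam" (4x4, takes a point from camera to tool coordinates, whose origin is the TCP and whose axes are the flange's). Camera axes: x right, y down, z forward; pixel columns grow to the right and rows downward; lengths in m; the calibration is good to about 2 mm. A picture is of the moment at which its call begins: read the wrist's pose just before it. camera_params takes no time and is no camera call.
- arm.close_job(): hands the job in; it is judged then, once.
The state is a dict: "t": time; "joint_positions": joint angles; "qvel": joint speeds; "joint_efforts": joint torques, N m; "ee_pos": TCP position; "tcp_rot": TCP orientation; "force": force on the tool from outside, world axes, zero at the start; "moment": the same for the moment, N m; "grip_width": finger opening in m; "gripper_force": force on a finger pad.
Only numpy, scipy, OpenCV 4.12 (cv2) and the standard library are available. Lean on these libraries where they do the work, as an engineer would, in place of code of your own. Each camera call takes 0.05 s, during which the arm holds its last target. There are 200 camera calls.

## Working session

There is one attempt and no reset: what is moved stays moved. The work goes in short steps, Python scripts to look and compute and a tool call to move; the robot and the scene stay as the last step left them, time stands still between calls to the robot, and variables do not carry over. Pictures are saved under pics/ and viewed, at most 14 in all, crops included, and the job is handed in when it is done.

Besides the shell and the picture viewer there is one more tool, called after "Request:" as a command line: name --argument value ..., lists and objects as JSON in quotes. play_rows: Moves the arm, as the interface text tells. Its arguments: {"type":"object","properties":{"steps":{"type":"array"}},"required":["steps"]}

```bash
mkdir -p pics; python3 - <<'E'
from bench import arm,snapshot,camera_params
import cv2
for n in ("side","top"):
    cv2.imwrite(f"pics/{n}0.png",cv2.cvtColor(snapshot(n),cv2.COLOR_RGB2BGR))
    p=camera_params(n);print(n,p["intrinsics"].round(1).tolist(),p["world_to_cam"].round(3).tolist())
print(camera_params("wrist"))
s=arm.read_state();print({k:s[k] for k in("t","ee_pos","tcp_rot","grip_width")})
E
```

```text
side [[376.7, 0.0, 325.0], [0.0, 376.7, 199.7], [0.0, 0.0, 1.0]] [[0.86, -0.511, 0.011, -0.382], [-0.34, -0.588, -0.733, 0.298], [0.381, 0.627, -0.68, 0.673], [0.0, 0.0, 0.0, 1.0]]
top [[384.6, 0.0, 322.1], [0.0, 384.6, 206.2], [0.0, 0.0, 1.0]] [[0.001, -1.0, 0.007, 0.11], [-0.994, -0.002, -0.11, 0.493], [0.11, -0.007, -0.994, 0.922], [0.0, 0.0, 0.0, 1.0]]
{'intrinsics': array([[307.55916286,   0.        , 319.26394291],
       [  0.        , 307.55916286, 198.74433888],
       [  0.        ,   0.        ,   1.        ]]), 'T_tool_cam': array([[-1.21951821e-03, -9.59379318e-01, -2.82116710e-01,
         7.20111431e-02],
       [ 9.99998555e-01, -1.50401563e-03,  7.91888713e-04,
         1.17660520e-03],
       [-1.18402959e-03, -2.82115336e-01,  9.59379766e-01,
        -1.23569349e-01],
       [ 0.00000000e+00,  0.00000000e+00,  0.00000000e+00,
         1.00000000e+00]])}
{'t': 0.1, 'ee_pos': array([0.24432045, 0.57508928, 0.24977434]), 'tcp_rot': array([-1.48367430e-04,  1.99557037e-01,  9.79886085e-01, -4.76236195e-04]), 'grip_width': 0.08562888972901059}
```

View pics/top0.png

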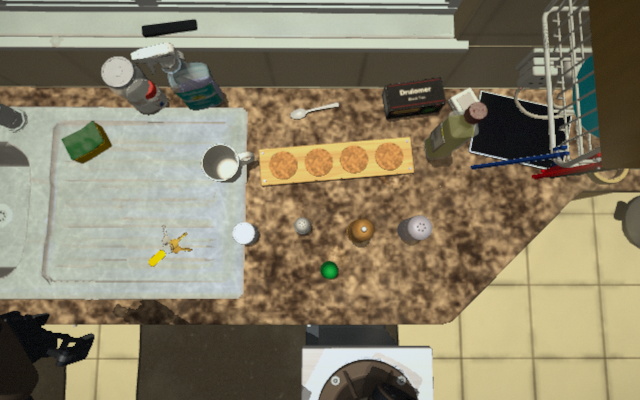

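View pics/side0.png

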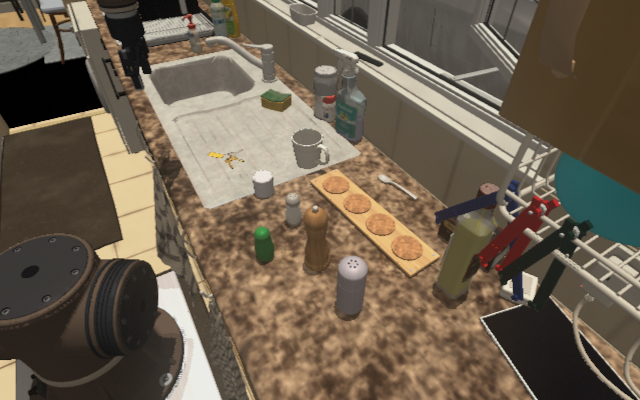

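The top view shows the mug at the left (220,163) and the bottle at the right, so tin→c1, salt→c2, sugar→c3, pepper→c4. The coasters are near (283,165), (319,162), (354,159) and (389,156). The tin is near (244,233), salt (303,227), pepper (363,230), sugar (419,228), with the green decoy at (330,270). Next I'll enlarge for better pixel positions.

```bash
python3 - <<'E'
import cv2
i=cv2.imread("pics/top0.png")[135:285,225:445]
i=cv2.resize(i,None,fx=3.6,fy=3.6,interpolation=cv2.INTER_CUBIC);cv2.imwrite("pics/top0c.png",i);print(i.shape)
j=cv2.imread("pics/side0.png")[165:325,240:400]
j=cv2.resize(j,None,fx=3.7,fy=3.7,interpolation=cv2.INTER_CUBIC);cv2.imwrite("pics/side0c.png",j)
E
```

```text
(540, 792, 3)
```

View pics/top0c.png

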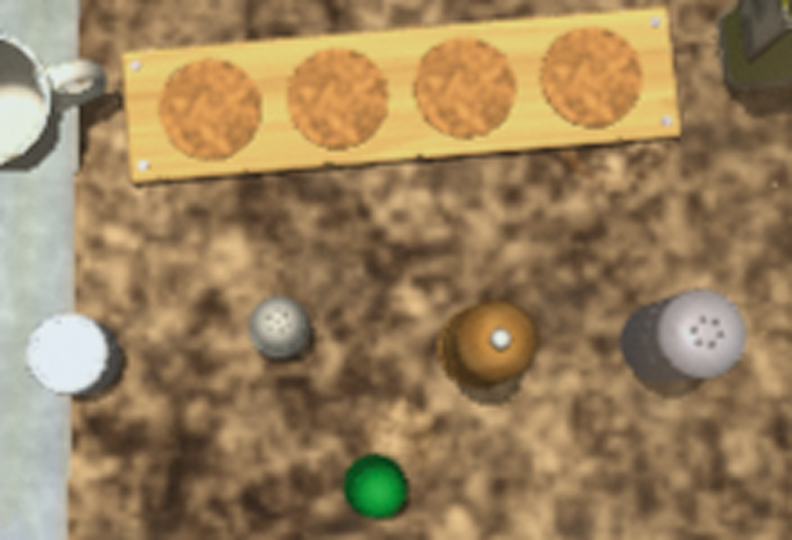

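View pics/side0c.png

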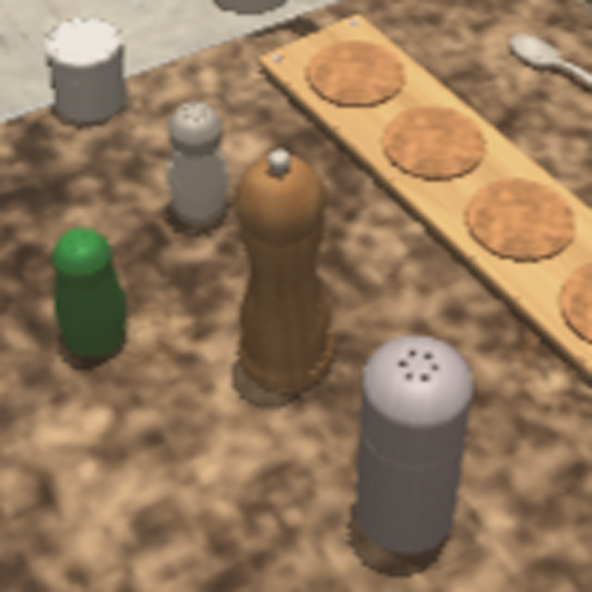

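The crops show coaster centres at crop px (210,109), (338,99), (465,88), (591,77). The tops are tin (69,353), salt (280,322), pepper knob (501,339) and sugar (707,332). In the side crop they are tin (86,42), salt (196,113), knob (280,158) and sugar (418,366).

```bash
cat > h.py <<'E'
import numpy as np
from bench import camera_params
def ray(n,u,v,T=None):
    p=camera_params(n);d=np.linalg.inv(p["intrinsics"])@[u,v,1]
    M=np.linalg.inv(p["world_to_cam"]) if T is None else T@p["T_tool_cam"]
    return M[:3,3],M[:3,:3]@d
def onplane(n,u,v,z,T=None):
    o,d=ray(n,u,v,T);return o+d*(z-o[2])/d[2]
def toolT(s):
    from scipy.spatial.transform import Rotation as R
    w,x,y,z=s["tcp_rot"];T=np.eye(4);T[:3,:3]=R.from_quat([x,y,z,w]).as_matrix();T[:3,3]=s["ee_pos"];return T
E
python3 - <<'E'
from h import *
np.set_printoptions(precision=4,suppress=True)
C=lambda a,b:(a/3.6+225-.4,b/3.6+135-.4)
S=lambda a,b:(a/3.7+240-.4,b/3.7+165-.4)
cs=np.array([onplane("top",*C(*q),.017) for q in[(210,109),(338,99),(465,88),(591,77)]]);print(cs,np.diff(cs,axis=0),np.linalg.norm(np.diff(cs,axis=0),axis=1))
for n,a,b,z in[("tin",(69,353),(86,42),.055),("salt",(280,320),(196,113),.09),("pep",(501,339),(280,158),.17),("sug",(707,332),(418,366),.13)]:
    print(n,onplane("top",*C(*a),z),onplane("side",*S(*b),z))
for c,p in zip(cs,[(210,109)]*0):pass
print(onplane("side",*S(355,72),.017),onplane("side",*S(434,142),.017),onplane("side",*S(520,219),.017))
print(onplane("top",481,110,.274),onplane("top",221,163,.095))
E
```

```text
[[ 0.5988  0.2097  0.017 ]
 [ 0.6062  0.1201  0.017 ]
 [ 0.6143  0.0309  0.017 ]
 [ 0.6225 -0.0579  0.017 ]] [[ 0.0074 -0.0896  0.    ]
 [ 0.0081 -0.0892  0.    ]
 [ 0.0081 -0.0888  0.    ]] [0.0899 0.0895 0.0891]
tin [0.4265 0.2968 0.055 ] [0.4296 0.2939 0.055 ]
salt [0.4462 0.1564 0.09  ] [0.4465 0.1532 0.09  ]
pep [0.4301 0.0252 0.17  ] [0.4316 0.0188 0.17  ]
sug [ 0.4367 -0.1048  0.13  ] [ 0.4378 -0.1068  0.13  ]
[0.6015 0.2085 0.017 ] [0.6094 0.1175 0.017 ] [0.6168 0.0282 0.017 ]
[ 0.648  -0.1856  0.274 ] [0.5856 0.3453 0.095 ]
```

The two views agree within about 3–6 mm, and coaster spacing measures 90 mm. I'll use one wrist yaw throughout, with the fingers closing across the row and the camera on the left.

```bash
cat >> h.py <<'E'
def go(x,y,z,yaw=95.):
    """shift in tool axes (mm) and twist to bring TCP to x,y,z with tool x at yaw deg"""
    from bench import arm
    s=arm.read_state();T=toolT(s);d=T[:3,:3].T@(np.array([x,y,z])-T[:3,3])*1000
    now=np.arctan2(T[1,0],T[0,0])
    print("shift",d.round(1),"twist",round(((now-np.radians(yaw)+np.pi)%(2*np.pi))-np.pi,3),"t",round(s["t"],2))
E
python3 -c "
from h import *
go(.46,.25,.30);go(.46,.10,.30)"
```

```text
shift [-325.6 -214.9  -50. ] twist 1.082 t 0.1
shift [-384.3 -353.   -49.9] twist 1.082 t 0.1
```

Request:
play_rows --steps '[[[85,-55,-36,-25,0.18],[85,-109,-72,-50,0.36],[85,-163,-108,-50,0.54],[85,-217,-143,-50,0.72],[85,-271,-179,-50,0.9],[85,-326,-215,-50,1.082],[85,-345,-260,-50,1.082],[85,-365,-306,-50,1.082],[85,-384,-353,-50,1.082],[85,-384,-353,-50,1.082]]]'

```text
t: 1.35
ee_pos: [0.4597, 0.0976, 0.3003]
tcp_rot: [-0.0, 0.677, 0.736, -0.0]
force: [0.2, -0.5, -0.1]
grip_width: 0.0846
gripper_force: 0.0
```

```bash
python3 - <<'E'
from h import *
from bench import arm,snapshot
import cv2
s=arm.read_state();np.save("T1.npy",toolT(s))
i=cv2.cvtColor(snapshot("wrist"),cv2.COLOR_RGB2BGR);cv2.imwrite("pics/w1.png",cv2.resize(i,(800,500),interpolation=cv2.INTER_CUBIC))
E
```

```text
(no output)
```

View pics/w1.png

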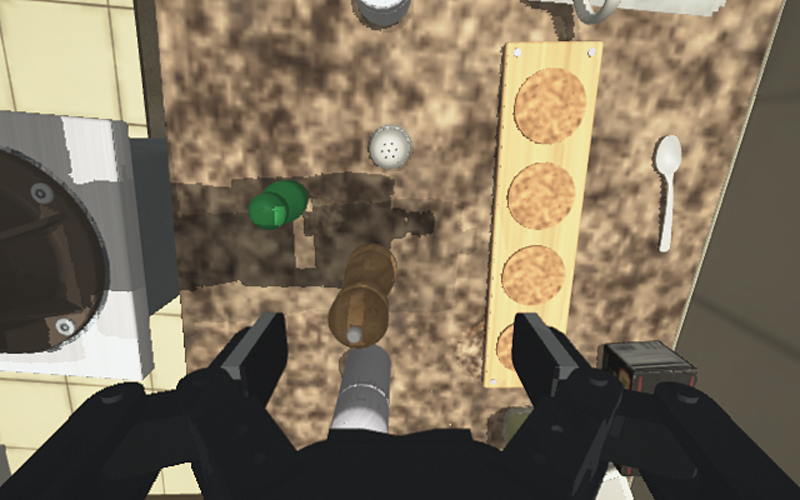

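The wrist picture shows coasters at (550,105), (541,196) and (533,275), the salt cap at (389,149) and the knob at (355,335).

```bash
python3 - <<'E'
from h import *
T=np.load("T1.npy")
for n,u,v,z in[("c1",550,105,.017),("c2",541,196,.017),("c3",533,275,.017),("salt",389,149,.09),("knob",355,335,.168)]:
    print(n,onplane("wrist",u/1.25,v/1.25,z,T).round(4))
go(.431,.022,.26)
E
```

```text
c1 [0.6012 0.2118 0.017 ]
c2 [0.6091 0.1215 0.017 ]
c3 [0.6166 0.0327 0.017 ]
salt [0.4465 0.159  0.09  ]
knob [0.433  0.0262 0.168 ]
shift [-74.4 -35.2  40.3] twist -0.003 t 1.4
```

Request:
play_rows --steps '[[[85,-36,-18,0,0],[85,-73,-35,20,0],[85,-73,-35,70,0],[85,-73,-35,120,0],[85,-73,-35,150,0],[85,-73,-35,162,0],[85,-73,-35,162,0]]]'

```text
t: 2.28
ee_pos: [0.4314, 0.025, 0.1382]
tcp_rot: [-0.0, 0.675, 0.737, -0.0]
force: [0.2, 0.7, 0.1]
grip_width: 0.0847
gripper_force: 0.0
```

Request:
play_rows --steps '[[[20,0,0,0,0],[20,0,0,0,0],[20,0,0,0,0],[20,0,0,0,0],[20,0,0,0,0],[20,0,0,0,0]]]'

```text
t: 3.02
ee_pos: [0.4318, 0.0244, 0.1397]
tcp_rot: [0.001, 0.676, 0.737, 0.001]
force: [-2.2, 0.1, 15.1]
grip_width: 0.0454
gripper_force: 58.9
```

Request:
play_rows --steps '[[[20,0,0,-8,0],[20,0,0,-20,0],[20,0,0,-20,0]]]'

```text
t: 3.4
ee_pos: [0.4316, 0.0244, 0.1593]
tcp_rot: [0.001, 0.676, 0.737, 0.001]
force: [-0.6, 0.0, -2.1]
grip_width: 0.0456
gripper_force: 61.6
```

```bash
python3 - <<'E'
from h import *
from bench import arm,snapshot
import cv2
s=arm.read_state();print(s["force"].round(1),s["grip_width"],s["ee_pos"])
i=cv2.cvtColor(snapshot("side"),cv2.COLOR_RGB2BGR)[130:330,220:420]
cv2.imwrite("pics/s2.png",cv2.resize(i,(600,600),interpolation=cv2.INTER_CUBIC))
go(.6237,-.0585,.22)
E
```

```text
[-0.6  0.  -2.1] 0.04556341834379928 [0.43163848 0.02439371 0.15932592]
shift [-99.3 184.4 -60.9] twist -0.0 t 3.45
```

View pics/s2.png

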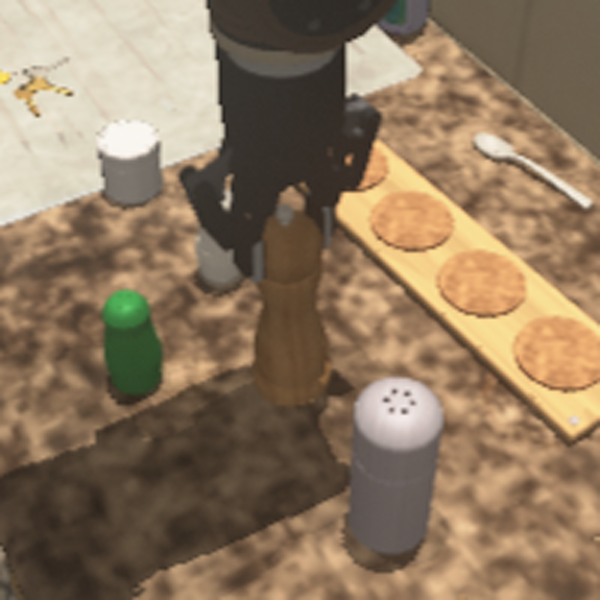

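The pepper mill is upright and hanging clear between the fingers, so next I move it to c4.

Request:
play_rows --steps '[[[20,0,0,-30,0],[20,-10,20,-60,0],[20,-30,60,-60,0],[20,-55,105,-60,0],[20,-80,150,-60,0],[20,-94,176,-60,0],[20,-99,184,-60,0],[20,-99,184,-60,0],[20,-99,184,-60,0]]]'

```text
t: 4.58
ee_pos: [0.6222, -0.0577, 0.2183]
tcp_rot: [-0.0, 0.676, 0.737, -0.0]
force: [0.1, -0.4, -1.8]
grip_width: 0.046
gripper_force: 62.4
```

```bash
python3 - <<'E'
from h import *
from bench import snapshot
import cv2
go(.6237,-.0585,.157)
i=np.hstack([cv2.resize(cv2.cvtColor(snapshot(n),cv2.COLOR_RGB2BGR)[a:a+150,b:b+150],(400,400),interpolation=cv2.INTER_CUBIC) for n,a,b in(("top",90,310),("side",140,310))])
cv2.imwrite("pics/s3.png",i)
E
```

```text
shift [-1.   1.4 61.3] twist 0.0 t 4.58
```

View pics/s3.png

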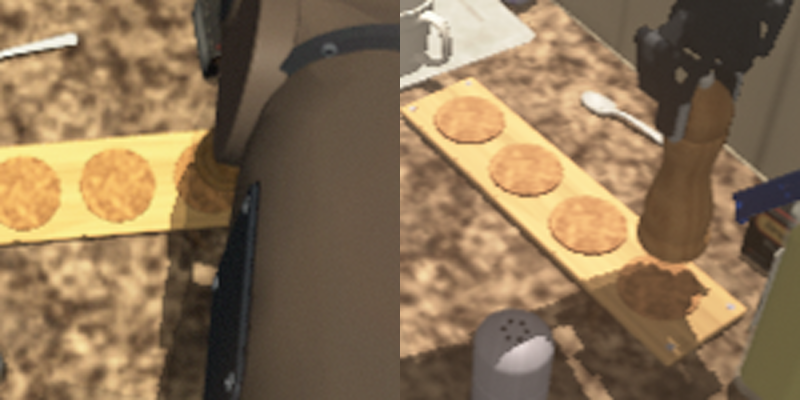

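The mill hangs just above c4 in the side view. I'll lower it.

Request:
play_rows --steps '[[[20,-1,1,30,0],[20,-1,1,50,0],[20,-1,1,58,0],[20,-1,1,61,0],[20,-1,1,62.5,0],[20,-1,1,62.5,0]]]'

```text
t: 5.42
ee_pos: [0.6245, -0.0592, 0.1568]
tcp_rot: [0.001, 0.676, 0.737, 0.0]
force: [-0.3, -0.5, 3.4]
grip_width: 0.0459
gripper_force: 62.9
```

```bash
python3 - <<'E'
from h import *
from bench import snapshot
import cv2
cv2.imwrite("pics/s4.png",cv2.resize(cv2.cvtColor(snapshot("side"),cv2.COLOR_RGB2BGR)[150:290,310:450],(560,560),interpolation=cv2.INTER_CUBIC))
E
```

```text
(no output)
```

View pics/s4.png

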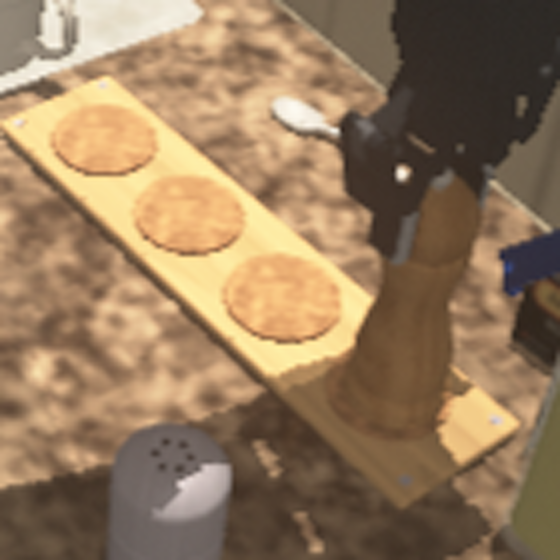

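The foot sits over the coaster centre and touches down at 3.4 N. I'll open and rise.

Request:
play_rows --steps '[[[55,0,0,0,0],[70,0,0,0,0],[85,0,0,0,0],[85,0,0,0,0],[85,0,0,0,0],[85,0,0,-40,0],[85,0,0,-90,0],[85,0,0,-110,0],[85,0,0,-110,0]]]'

```text
t: 6.6
ee_pos: [0.6246, -0.0592, 0.2672]
tcp_rot: [0.001, 0.676, 0.737, 0.001]
force: [-0.2, 0.3, 0.3]
grip_width: 0.0847
gripper_force: 0.0
```

```bash
python3 - <<'E'
from h import *
go(.437,-.105,.267);go(.437,-.105,.095)
E
```

```text
shift [ -29.4 -190.8   -0.4] twist -0.0 t 6.6
shift [ -29.2 -191.3  171.6] twist -0.0 t 6.6
```

Request:
play_rows --steps '[[[85,-6,-40,0,0],[85,-14,-95,0,0],[85,-24,-150,0,0],[85,-29,-185,0,0],[85,-29,-191,0,0],[85,-29,-191,0,0],[85,-29,-191,0,0]]]'

```text
t: 7.48
ee_pos: [0.4373, -0.1045, 0.2653]
tcp_rot: [-0.0, 0.676, 0.737, -0.0]
force: [0.6, -0.6, -0.5]
grip_width: 0.085
gripper_force: 0.0
```

```bash
python3 - <<'E'
from h import *
from bench import arm,snapshot
import cv2
s=arm.read_state();np.save("T2.npy",toolT(s));print(s["ee_pos"])
i=cv2.cvtColor(snapshot("wrist"),cv2.COLOR_RGB2BGR);cv2.imwrite("pics/w5.png",cv2.resize(i,(800,500),interpolation=cv2.INTER_CUBIC))
E
```

```text
[ 0.43730744 -0.10449405  0.2653321 ]
```

View pics/w5.png

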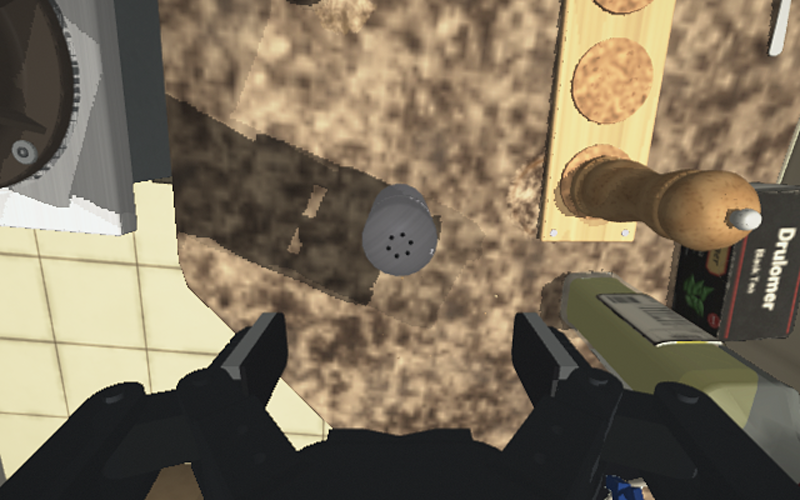

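The mill stands on c4 with its knob at (742,217). c3 is at (612,81), and the centre of the sugar holes is at (400,245).

```bash
python3 - <<'E'
from h import *
T=np.load("T2.npy")
for n,u,v,z in[("c3",612,81,.017),("sug",400,245,.129),("knob",742,218,.185),("c4 left edge",560,186,.017),("c4 top edge",600,144,.017)]:
    print(n,onplane("wrist",u/1.25,v/1.25,z,T).round(4))
go(.438,-.1035,.095)
E
```

```text
c3 [0.617  0.0315 0.017 ]
sug [ 0.4383 -0.1051  0.129 ]
knob [ 0.6196 -0.0583  0.185 ]
c4 left edge [ 0.5896 -0.0646  0.017 ]
c4 top edge [ 0.6189 -0.0229  0.017 ]
shift [  0.8   0.9 170.4] twist 0.0 t 7.53
```

Request:
play_rows --steps '[[[85,0,1,50,0],[85,0,1,105,0],[85,0,1,150,0],[85,0,1,168,0],[85,0,1,170,0],[85,0,1,170,0]]]'

```text
t: 8.28
ee_pos: [0.438, -0.1045, 0.0961]
tcp_rot: [0.0, 0.676, 0.737, 0.0]
force: [0.0, -0.9, -0.1]
grip_width: 0.0853
gripper_force: 0.0
```

Request:
play_rows --steps '[[[30,0,0,0,0],[30,0,0,0,0],[30,0,0,0,0],[30,0,0,0,0],[30,0,0,0,0],[30,0,0,-10,0],[30,0,0,-50,0],[30,0,0,-70,0],[30,0,0,-70,0]]]'

```text
t: 9.4
ee_pos: [0.4379, -0.1047, 0.1673]
tcp_rot: [0.002, 0.676, 0.737, 0.001]
force: [0.6, -0.0, -2.0]
grip_width: 0.0543
gripper_force: 64.2
```

```bash
python3 - <<'E'
from h import *
go(.438,.0305,.165);go(.6162,.0305,.165)
E
```

```text
shift [134.6  11.8   2.1] twist -0.0 t 9.4
shift [119.2 189.4   2.7] twist -0.0 t 9.4
```

Request:
play_rows --steps '[[[30,35,3,0,0],[30,85,7,0,0],[30,120,12,0,0],[30,132,40,0,0],[30,127,90,0,0],[30,123,140,0,0],[30,120,178,0,0],[30,119,189,0,0],[30,119,189,0,0],[30,119,189,0,0]]]'

```text
t: 10.65
ee_pos: [0.6142, 0.0305, 0.1655]
tcp_rot: [-0.001, 0.676, 0.737, -0.0]
force: [-0.1, -0.9, -1.4]
grip_width: 0.0544
gripper_force: 64.2
```

```bash
python3 - <<'E'
from h import *
go(.6162,.0305,.1143)
E
```

```text
shift [-0.2  2.  51.2] twist -0.0 t 10.65
```

Request:
play_rows --steps '[[[30,0,1,25,0],[30,0,1,42,0],[30,0,1,49,0],[30,0,1,52,0],[30,0,1,52,0]]]'

```text
t: 11.28
ee_pos: [0.6166, 0.0305, 0.1143]
tcp_rot: [0.0, 0.676, 0.737, 0.0]
force: [-0.2, -0.6, -1.2]
grip_width: 0.0549
gripper_force: 64.2
```

Request:
play_rows --steps '[[[30,0,0,1,0],[30,0,0,2,0],[30,0,0,2,0]]]'

```text
t: 11.65
ee_pos: [0.6167, 0.0305, 0.1138]
tcp_rot: [0.001, 0.676, 0.737, 0.001]
force: [-5.6, -0.7, 16.7]
grip_width: 0.0546
gripper_force: 66.0
```

Request:
play_rows --steps '[[[60,0,0,0,0],[72,0,0,0,0],[85,0,0,0,0],[85,0,0,0,0],[85,0,0,0,0],[85,0,0,-40,0],[85,0,0,-95,0],[85,0,0,-110,0],[85,0,0,-110,0]]]'

```text
t: 12.78
ee_pos: [0.6165, 0.0305, 0.2224]
tcp_rot: [0.001, 0.676, 0.737, 0.001]
force: [-0.6, 0.3, -0.5]
grip_width: 0.0852
gripper_force: 0.0
```

```bash
python3 - <<'E'
from h import *
go(.4465,.156,.22);go(.4465,.156,.047)
E
```

```text
shift [ 139.8 -158.5    2.1] twist -0.0 t 12.78
shift [ 139.8 -158.7  175.1] twist -0.0 t 12.78
```

Request:
play_rows --steps '[[[85,15,-40,0,0],[85,50,-80,0,0],[85,95,-120,0,0],[85,130,-150,0,0],[85,140,-158,20,0],[85,140,-158,70,0],[85,140,-158,120,0],[85,140,-158,160,0],[85,140,-158,175,0],[85,140,-158,175,0]]]'

```text
t: 14.02
ee_pos: [0.4463, 0.1561, 0.046]
tcp_rot: [-0.001, 0.676, 0.737, -0.001]
force: [0.2, -0.2, -0.3]
grip_width: 0.0848
gripper_force: 0.0
```

Request:
play_rows --steps '[[[20,0,0,0,0],[20,0,0,0,0],[20,0,0,0,0],[20,0,0,0,0],[20,0,0,0,0],[20,0,0,0,0]]]'

```text
t: 14.78
ee_pos: [0.4473, 0.1564, 0.0482]
tcp_rot: [0.001, 0.676, 0.737, 0.001]
force: [-2.4, -0.6, 15.2]
grip_width: 0.0385
gripper_force: 58.8
```

Request:
play_rows --steps '[[[20,0,0,-10,0],[20,0,0,-50,0],[20,0,0,-70,0],[20,0,0,-70,0]]]'

```text
t: 15.28
ee_pos: [0.4474, 0.1564, 0.1184]
tcp_rot: [0.001, 0.676, 0.737, 0.001]
force: [-0.3, 0.5, -1.7]
grip_width: 0.0383
gripper_force: 60.2
```

```bash
python3 - <<'E'
from h import *
go(.6081,.1197,.117)
E
```

```text
shift [-50.5 156.9   1.9] twist -0.0 t 15.28
```

Request:
play_rows --steps '[[[20,-5,30,0,0],[20,-20,75,0,0],[20,-36,120,0,0],[20,-48,150,0,0],[20,-50,157,0,0],[20,-50,157,0,0],[20,-50,157,0,0]]]'

```text
t: 16.15
ee_pos: [0.6065, 0.1205, 0.1165]
tcp_rot: [-0.0, 0.675, 0.737, -0.0]
force: [-0.1, -0.0, -1.4]
grip_width: 0.0386
gripper_force: 60.2
```

```bash
python3 - <<'E'
from h import *
go(.6081,.1197,.0652)
E
```

```text
shift [-0.9  1.6 51.3] twist 0.0 t 16.15
```

Request:
play_rows --steps '[[[20,-0.5,0.5,25,0],[20,-0.5,0.5,42,0],[20,-0.5,0.5,49,0],[20,-0.5,0.5,52,0],[20,-0.5,0.5,52.5,0],[20,-0.5,0.5,52.5,0]]]'

```text
t: 16.9
ee_pos: [0.6082, 0.1198, 0.0654]
tcp_rot: [0.0, 0.676, 0.737, 0.0]
force: [-2.8, 0.0, 5.4]
grip_width: 0.0382
gripper_force: 61.2
```

In contact with the coaster. I'll release.

Request:
play_rows --steps '[[[50,0,0,0,0],[65,0,0,0,0],[85,0,0,0,0],[85,0,0,0,0],[85,0,0,0,0],[85,0,0,-40,0],[85,0,0,-95,0],[85,0,0,-130,0],[85,0,0,-130,0]]]'

```text
t: 18.02
ee_pos: [0.609, 0.1198, 0.1971]
tcp_rot: [0.002, 0.676, 0.737, 0.002]
force: [-0.6, -0.2, -0.6]
grip_width: 0.0849
gripper_force: 0.0
```

```bash
python3 - <<'E'
from h import *
go(.428,.2955,.195);go(.428,.2955,.032)
E
```

```text
shift [ 190.8 -165.1    1.3] twist -0.0 t 18.02
shift [ 190.8 -165.9  164.3] twist -0.0 t 18.02
```

Request:
play_rows --steps '[[[85,20,-40,0,0],[85,60,-80,0,0],[85,110,-120,0,0],[85,160,-155,0,0],[85,188,-165,0,0],[85,190,-165,0,0],[85,190,-165,0,0],[85,190,-165,0,0]]]'

```text
t: 19.02
ee_pos: [0.4278, 0.2937, 0.194]
tcp_rot: [-0.0, 0.676, 0.737, -0.0]
force: [-0.1, 0.7, -0.2]
grip_width: 0.0849
gripper_force: 0.0
```

```bash
python3 - <<'E'
from h import *
from bench import arm,snapshot
import cv2
s=arm.read_state();np.save("T3.npy",toolT(s));print(s["ee_pos"])
i=cv2.cvtColor(snapshot("wrist"),cv2.COLOR_RGB2BGR);cv2.imwrite("pics/w6.png",cv2.resize(i,(800,500),interpolation=cv2.INTER_CUBIC))
E
```

```text
[0.42778893 0.29370472 0.19395754]
```

View pics/w6.png

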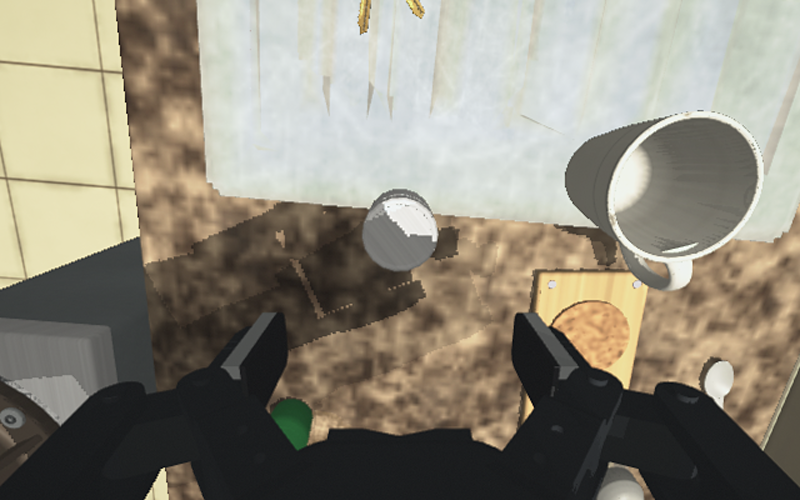

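Tin lid centre is at (400,234), c1 at (590,337), and the mug handle tip at about (668,288).

```bash
python3 - <<'E'
from h import *
T=np.load("T3.npy")
for n,u,v,z in[("c1",590,337,.017),("tin",400,234,.055),("handle",668,288,.075),("handle hi",692,270,.08)]:
    print(n,onplane("wrist",u/1.25,v/1.25,z,T).round(4))
go(.428,.2955,.032)
E
```

```text
c1 [0.6024 0.2123 0.017 ]
tin [0.4282 0.3003 0.055 ]
handle [0.6119 0.2831 0.075 ]
handle hi [0.6201 0.2985 0.08  ]
shift [  1.8   0.4 162.1] twist -0.002 t 19.07
```

Request:
play_rows --steps '[[[85,3,0.5,50,0],[85,3,0.5,105,0],[85,3,0.5,145,0],[85,3,0.5,158,0],[85,3,0.5,161,0],[85,3,0.5,161,0]]]'

```text
t: 19.82
ee_pos: [0.4281, 0.2978, 0.0344]
tcp_rot: [0.0, 0.676, 0.737, 0.001]
force: [-0.1, -0.1, 0.4]
grip_width: 0.0851
gripper_force: 0.0
```

Request:
play_rows --steps '[[[30,0,0,0,0],[30,0,0,0,0],[30,0,0,0,0],[30,0,0,0,0],[30,0,0,0,0]]]'

```text
t: 20.45
ee_pos: [0.4278, 0.2978, 0.0346]
tcp_rot: [0.0, 0.676, 0.737, 0.001]
force: [-1.8, -1.4, 11.0]
grip_width: 0.0526
gripper_force: 60.6
```

Request:
play_rows --steps '[[[30,0,0,-10,0],[30,0,0,-50,0],[30,0,0,-80,0],[30,0,0,-80,0]]]'

```text
t: 20.95
ee_pos: [0.4282, 0.2981, 0.1156]
tcp_rot: [0.001, 0.676, 0.737, 0.002]
force: [-0.3, -0.4, -2.0]
grip_width: 0.0521
gripper_force: 63.2
```

```bash
python3 - <<'E'
from h import *
go(.43,.21,.11);go(.6005,.21,.11)
E
```

```text
shift [-87.9  -5.9   5.4] twist -0.0 t 20.95
shift [-102.7  164.     6.1] twist -0.0 t 20.95
```

Request:
play_rows --steps '[[[30,-35,-2,0,0],[30,-75,-5,0,0],[30,-90,20,0,0],[30,-93,65,0,0],[30,-97,110,0,0],[30,-100,150,0,0],[30,-102,163,0,0],[30,-102,164,0,0],[30,-102,164,0,0]]]'

```text
t: 22.08
ee_pos: [0.5985, 0.2103, 0.1129]
tcp_rot: [-0.0, 0.676, 0.737, -0.001]
force: [1.3, 0.0, -0.0]
grip_width: 0.0524
gripper_force: 63.3
```

```bash
python3 - <<'E'
from h import *
go(.6005,.211,.052)
E
```

```text
shift [ 0.5  2.2 60.9] twist -0.0 t 22.07
```

Request:
play_rows --steps '[[[30,0.5,1,30,0],[30,0.5,1,50,0],[30,0.5,1,59,0],[30,0.5,1,61.5,0],[30,0.5,1,62.5,0],[30,0.5,1,62.5,0]]]'

```text
t: 22.82
ee_pos: [0.6009, 0.211, 0.0517]
tcp_rot: [0.0, 0.676, 0.737, 0.0]
force: [-2.1, -0.0, 3.3]
grip_width: 0.0525
gripper_force: 63.5
```

Request:
play_rows --steps '[[[60,0,0,0,0],[72,0,0,0,0],[85,0,0,0,0],[85,0,0,0,0],[85,0,0,0,0],[85,0,0,-40,0],[85,0,0,-100,0],[85,0,0,-160,0],[85,0,0,-200,0],[85,0,0,-200,0]]]'

```text
t: 24.08
ee_pos: [0.6015, 0.2111, 0.2543]
tcp_rot: [0.002, 0.676, 0.737, 0.003]
force: [-0.0, 0.6, -0.3]
grip_width: 0.0849
gripper_force: 0.0
```

Request:
play_rows --steps '[[[85,20,-50,0,0],[85,50,-90,0,0],[85,90,-130,0,0],[85,130,-170,0,0],[85,170,-200,0,0],[85,215,-230,0,0],[85,260,-250,0,0],[85,280,-260,0,0],[85,280,-260,0,0]]]'

```text
t: 25.2
ee_pos: [0.3162, 0.4678, 0.2496]
tcp_rot: [-0.0, 0.675, 0.738, -0.001]
force: [-0.8, -0.9, 0.7]
grip_width: 0.0847
gripper_force: 0.0
```

```bash
python3 - <<'E'
from h import *
from bench import arm,snapshot
import cv2
print(arm.read_state()["ee_pos"])
for n,a,b,h,w,k in(("top",90,225,110,240,3.3),("side",110,290,180,180,3.3)):
    f=cv2.cvtColor(snapshot(n),cv2.COLOR_RGB2BGR)
    cv2.imwrite(f"pics/{n}9.png",cv2.resize(f[a:a+h,b:b+w],None,fx=k,fy=k,interpolation=cv2.INTER_CUBIC))
E
```

```text
[0.31624477 0.46784659 0.24959961]
```

View pics/top9.png

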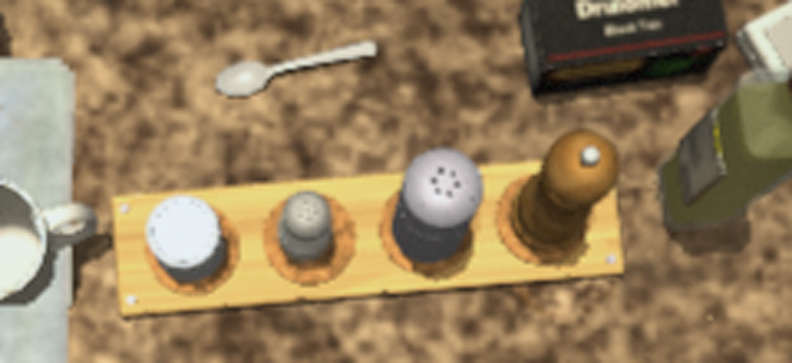

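View pics/side9.png

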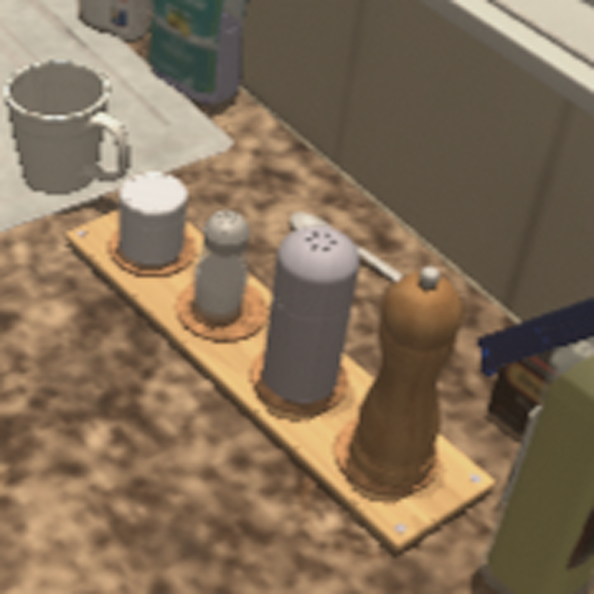

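All four are upright on their coasters, with tops in the top crop at tin (184,232), salt (308,210), sugar (446,182) and knob (591,156). One numeric check of the centring.

```bash
python3 - <<'E'
from h import *
for n,a,b,z,ct,cs in[("tin",(184,232),(153,193),.072,(.5988,.2097),(.6015,.2085)),("salt",(308,210),(228,215),.107,(.6062,.1201),(.6094,.1175)),("sug",(446,182),(320,240),.147,(.6143,.0309),(.6168,.0282)),("pep",(591,156),(429,276),.187,(.6225,-.0579),(.6245,-.0605))]:
    p=onplane("top",a[0]/3.3+225-.4,a[1]/3.3+90-.4,z)[:2]; q=onplane("side",b[0]/3.3+290-.4,b[1]/3.3+110-.4,z)[:2]
    print(n,((p-ct)*1000).round(1),((q-cs)*1000).round(1))
E
```

```text
tin [-0.1  0.9] [-0.6  0.1]
salt [0.1 1.1] [0.7 4.1]
sug [ 1.2 -1.6] [1.  1.6]
pep [-0.9 -0.7] [-4.  -4.3]
```

```bash
python3 -c "
from bench import arm
print(arm.close_job())"
```

```text
the job is handed in; nothing more can be done
None
```

The job is handed in after about 25 s of robot time: tin, salt, sugar and pepper stand upright on coasters 1 to 4, rising towards the oil bottle, each about 1–2 mm off centre from the top camera (up to about 6 mm for the pepper mill from the side camera), and neither the bottle nor the mug was touched.

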